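Take the glue brush from its covered keeper and hold it ready over the open box

ROBOT

A 6-joint arm with a two-finger parallel gripper is mounted at the origin on the work surface; the furniture and walls round the work are solid. World frame = base frame: x ahead of the robot, y to its left, z up, the work surface at z = 0. Lengths are in m, angles in degrees, forces in N, time in s.
With the tool pointing down it reaches from about 0.25 to 0.725 m from the base axis. Payload 9.7 kg.
Tool frame: the origin (TCP) lies at the very end of the fingers, on their centre line; the grasp point (between the pads) lies 19 mm behind it; z points along the fingers, y is the line along which they close (so a half turn about z gives the same grasp; the last joint's range is limited). The gripper opens to 85 mm and grips with 20 to 120 N. Pads are 22 mm wide; open, the fingers measure 114 mm over their backs; the gripper's body (76 mm by 85 mm) begins 54 mm behind the grasp point. The pads swing forward as they close: fully open they stand 13 mm farther back than shut.
Start: joints at [66.291, 4.979, 10.078, 95.1, 0, 90], TCP at [0.221, 0.504, 0.231] pointing down, gripper open.
Joint ranges: [-179.16, 179.16], [-48.56, 103.87], [-65.8, 70.77], [-126.05, 130.52], [-82.76, 87.17], [-180, 180]. Speed limits (degrees/s): [127.2, 127.2, 147.25, 180, 180, 180].

INTERFACE

Orientations are given as [roll, pitch, yaw] about the fixed x, y, z axes, in that order (R = Rz(yaw) Ry(pitch) Rx(roll)).
In Python, from workcell import bot gives the robot as it stands.
- The arm moves only by the tool step_arm, never from a script. Its argument "targets" is a list of rows, each a list of 3 entries, a list of its own where there are three numbers: the opening, from 0 (shut) to 1 (fully open), then the shift along the world's x, y, z in mm, then the turn, a rotation vector about the world's x, y, z in rad. In form: [[grip, [tx, ty, tz], [wx, wy, wz]], ...]. A call has 1 to 8 rows; each row is the pose to reach, as a shift and turn from the pose commanded when the call began; what a row does not reach only later rows make up. A row lasts 1/10 s, in which the tool goes at most 50 mm and 8.59 degrees, less where a joint would pass 70% of its speed; a pose out of reach is approached as far as the arm can. A call with a gripper value outside its range is refused whole. The fingers move at their own pace and stop on an object; "force" is the grip in N (left out, the last holds). Time passes only in rows, so rows that repeat a pose let the fingers close. It gives the time, the measured TCP pose, the force, the opening and the grip force at its end, in the units of the state.
- bot.get_obs(): the state, without advancing time (a new reading comes with each control period).
- bot.camera(name): name is "side" or "top" or "wrist"; returns (picture, depth): 400x640x3 uint8, red, green, blue; 400x640 float32, m along the optical axis (not along the pixel's ray), 0 where there is no reading.
- bot.camera_params(name): a dict with "K" (3x3 intrinsics, pixels), "k1" (the pictures are not rectified: a ray, as slopes to the right and down, at radius r is drawn at 1 + k1 r^2 times it, then the intrinsics apply), "R" (3x3) and "t" (3): a world point X has camera coordinates R X + t. Camera axes: x right, y down, z forward; pixel columns grow to the right and rows downward; lengths in m; the calibration is good to about 2 mm. A picture is of the moment at which its call begins: read the wrist's pose just before it. camera_params takes no time and is no camera call; for the wrist camera it gives the pose at the moment of the call.
- bot.job_done(): hands the job in; it is judged then, once.
The state is a dict: "time": time; "q": joint angles; "qd": joint speeds; "joint_efforts": joint torques, N m; "ee_pos": TCP position; "tcp_rot": TCP orientation; "wrist_force": force on the tool from outside, world axes, zero at the start; "torque": the same for the moment, N m; "opening": finger opening in m; "grasp_force": force on a finger pad.
Only numpy, scipy, OpenCV 4.12 (cv2) and the standard library are available. Lean on these libraries where they do the work, as an engineer would, in place of code of your own. Each camera call takes 0.05 s, during which the arm holds its last target. There are 200 camera calls.

TASK

Swing the cover of the brush keeper back past upright until it rests on its stop, draw the flat glue brush out of its pocket along the slope it stands at, and turn it level, broad side up, with its bristles over the middle of the box that stands open side up. Finish while still holding the brush there, still, about one to two hand's breadths above the box and touching nothing but the fingers; the cover stays back, the bone folder stays in its pocket and the two boxes by the keeper stay where they are.

Things in the scene. Friction and masses are not known exactly. Their poses are not given: they have to be found in the camera images.
- keeper: Brush keeper: plain grey sheet-metal box, 120 mm deep (x), 210 mm wide (y), rim 110 mm high, screwed down by a 24 mm flange at each side; origin = centre of its underside, z up, front to its own -x, roughly towards the robot. Under its hinged cover are two pockets, the brush's at y = -65 mm, the bone folder's at y = +65 mm; the handles lean out over the front rim.
- brush_pocket (a point): Foot of the brush's pocket (keeper frame 25, -65, 8 mm); axes as the keeper's. The pocket leans 35 degrees from upright towards the front: up-slope = [-0.574, 0, 0.819] in these axes. Its closed part reaches 67 mm up the slope and is 45 mm wide and 19 mm deep; above it the handle lies on an open sloping rest that ends at the front rim. Pull straight up the slope 80 mm or more to be free.
- cover (a joint): Angle of the keeper's cover, rad: 0 = shut, grows as its front edge rises and swings back, 1.57 = upright, stop at 1.83. Free hinge: the 180 g cover (212 mm wide, 127 mm from hinge to front edge) falls shut if let go well before upright and back onto its stop if let go past upright. Slots in its front edge let the handles out; the brush's ferrule is too broad for its slot.
- cover_bar (a point): Middle of the cover's handle: round steel bar, 10 mm thick, 58 mm free between two posts, along the keeper's y. With the cover shut it is 98 mm in front of the hinge axis and 38 mm above it, and as far above the sheet. It moves with the cover.
- cover_hinge (a point): Point on the cover's hinge axis at the middle of the keeper's rear rim, 113 mm above the board; axes as the keeper's, the hinge axis is y. Does not move with the cover.
- brush: Flat glue brush, 228 x 39 x 13 mm, about 50 g, standing bristles down in its pocket. Origin = middle of its length, on the broad face that lies on the rest; y runs from bristles (-114 mm) to handle end (+114), x across, z out of the other broad face (straight up once the brush is level, broad side up). Balances near y = -22 mm. Handle tapers from 36 mm broad at y = -51 to 14 mm at its end.
- brush_bristles (a point): Middle of the bristle tuft: 15 mm from the bristle end, mid-thickness (brush frame 0, -99, 6.5 mm); axes as the brush's.
- brush_grip (a point): Place to take the wooden handle, above the front rim: 147 mm from the bristles point, mid-thickness (brush frame 0, 48, 6.5 mm), at the start about 145 mm above the board; here the handle is 22 mm broad (along the keeper's y) and 13 mm thick; axes as the brush's.
- folder: Bone folder, 154 x 24 x 8 mm, in the keeper's other pocket, about 25 mm of it above the rim; origin at the middle of its length. It stays there.
- box_open: Grey board box base, 90 x 93 mm, 38 mm high, 2 mm walls, loose, standing open side up with its white lining showing; origin = centre of its underside. Which of the two places it has varies.
- box_inverted: The same kind of box lying upside down (plain grey bottom up), 38 mm high, loose; origin = centre of the face that is now on top.
Things that resemble listed ones, but are neither listed nor needed, are in the scene too. Leave any orange or red look-alike of the box_inverted alone.

How it is judged (in metres and radians):
On the way, in this order (a step that is already met when the one before it is completed fails the run):
1. the cover is back past upright (over 1.7 rad) while the brush is still in its pocket (value of joint cover above 1.7 rad and distance of brush_bristles from where it was at the start of the episode below 0.03 m), for 0.2 s.
2. the brush is drawn out, its bristles above the keeper's rim, held by the fingers (height (world z) of brush_bristles above 0.13 m and contact force between the fingers and brush above 0.5 N and value of joint cover above 1.6 rad), for 0.2 s.
At the end, for the whole second after the job is handed in: The brush is held by the fingers and nothing else, still (under 3 cm/s), its broad face level within 0.3 rad and up, its bristles point 9 to 30 cm above the board and within 4 cm (seen from above) of the middle of the box that stands open side up; the cover is still back past upright (over 1.6 rad) (value of joint cover above 1.6 rad and angle between brush's own z axis and vertical below 0.3 rad and horizontal distance between brush_bristles and box_open below 0.04 m and height (world z) of brush_bristles between 0.09 and 0.3 m and contact force between the fingers and brush above 0.5 N and contact force between brush and keeper below 0.05 N and contact force between brush and box_open below 0.05 N and contact force between brush and box_inverted below 0.05 N and linear speed of brush below 0.03 m/s); the arm keeps its last pose, push and grip.
It fails at once if a box by the keeper is pushed more than 3 cm (distance of any of box_open, box_inverted from where it was at the start of the episode above 0.03 m).
It fails at once if the bone folder is pulled or knocked more than 3 cm (distance of folder from where it was at the start of the episode above 0.03 m).
It also fails if it takes over 56 s, if anything falls off the work surface, if the arm or the gripper's body presses on something with over 40 N, if the wrist force passes 120 N, or if a joint passes its speed limit or range.

## Working session

There is one attempt and no reset: what is moved stays moved. The work goes in short steps, Python scripts to look and compute and a tool call to move; the robot and the scene stay as the last step left them, time stands still between calls to the robot, and variables do not carry over. Pictures are saved under pics/ and viewed, at most 10 in all, crops included, and the job is handed in when it is done.

Besides the shell and the picture viewer there is one more tool, called in YAML: its name, and indented under it one key for each argument. step_arm: Moves the arm, as the interface text tells. Its arguments: {"type":"object","properties":{"targets":{"type":"array","items":{"type":"array"}},"force":{"type":"number"}},"required":["targets"]}

```bash
ls && mkdir -p pics && cat > h.py <<'E'
import numpy as np, cv2
from workcell import bot
from scipy.spatial.transform import Rotation as Rn
def snap(n):
    p=bot.camera_params(n); im,d=bot.camera(n)
    np.savez(f'{n}.npz',im=im,d=d,K=p['K'],k1=p['k1'],R=p['R'],t=p['t']); return im
def ld(n): return np.load(f'{n}.npz')
def world(c,u,v,depth=None):
    K,k1,R,t=c['K'],float(c['k1']),c['R'],c['t']
    u=np.asarray(u,float);v=np.asarray(v,float)
    s=cv2.undistortPoints(np.stack([u,v],-1).reshape(-1,1,2),K,np.array([k1,0,0,0,0.])).reshape(-1,2)
    z=c['d'][np.round(v).astype(int),np.round(u).astype(int)].reshape(-1) if depth is None else np.broadcast_to(depth,len(s))
    X=np.c_[s*z[:,None],z]
    return (X-np.ravel(t))@R
def cloud(c):
    vv,uu=np.mgrid[0:400,0:640]; W=world(c,uu.ravel(),vv.ravel()); W[c['d'].ravel()==0]=np.nan
    return W.reshape(400,640,3)
E
python3 - <<'E'
from h import *
for n in('top','side'):
    im=snap(n); cv2.imwrite(f'pics/{n}0.png',im[...,::-1])
    c=ld(n); print(n,c['K'].ravel(),c['k1'],-c['R'].T@c['t'],c['R'][2])
print(bot.get_obs())
E
```

```text
pics
top [457.82620742   0.         320.3505144    0.         457.82620742
 195.33419136   0.           0.           1.        ] -0.04076093299335037 [ 0.3542641  -0.07819167  1.48242281] [ 0.18529488  0.01346472 -0.98259071]
side [487.27014527   0.         329.42549138   0.         487.27014527
 201.3157693    0.           0.           1.        ] -0.045030341538185005 [ 0.10786752 -1.34432559  1.35590851] [ 0.27613134  0.69223237 -0.6667577 ]
{'time': 0.1, 'q': array([6.62907736e+01, 5.00851767e+00, 1.00416071e+01, 9.50990863e+01,
       1.30943486e-03, 8.99996587e+01]), 'qd': array([-0.01382542, -0.00164028,  0.04738324,  0.02386706,  0.00153329,
       -0.02319204]), 'joint_efforts': array([-2.04070311e-04, -5.21562517e+01,  4.65654588e+01,  1.58984133e-02,
       -2.43826344e-05, -1.86707354e-05]), 'ee_pos': array([0.22107177, 0.50341147, 0.2306719 ]), 'tcp_rot': array([-1.79934003e+02, -1.30982711e-03,  1.56291113e+02]), 'wrist_force': array([ 0.13981935, -0.63246942,  0.82576963]), 'torque': array([-0.02795187,  0.00805285, -0.01326109]), 'grasp_force': 0.0, 'opening': 0.08506320028518456}
```

View pics/top0.png

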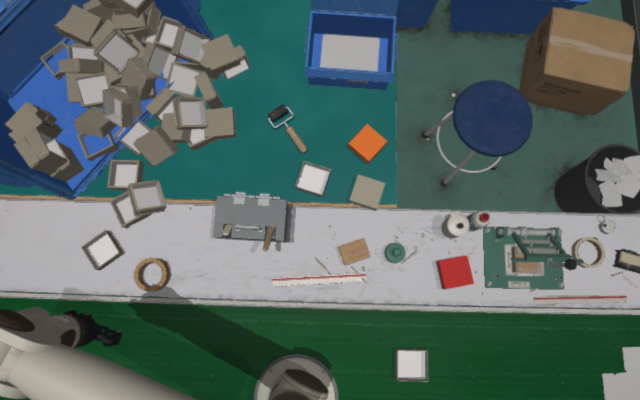

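View pics/side0.png

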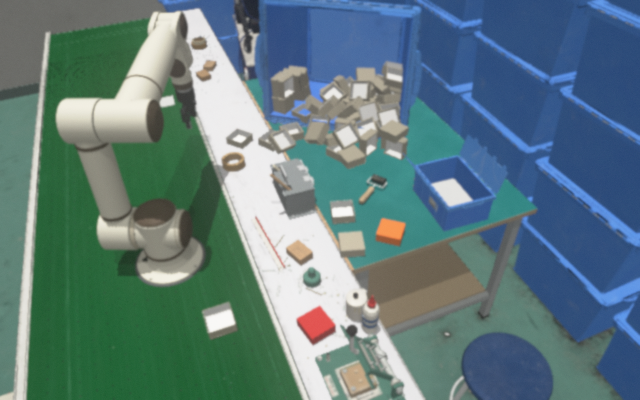

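The keeper is at top (252,218). Open boxes are visible at (313,178), (102,250), (411,365) and (125,175). The inverted grey one is at (367,191), with orange at (367,143) and red at (455,272) as look-alikes. The open box by the keeper with white lining at (313,178), paired with the grey one at (367,191), fits the description. I'll confirm this in a crop and measure.

```bash
python3 - <<'E'
from h import *
c=ld('top'); W=cloud(c)
im=c['im'][150:260,200:400,::-1]; cv2.imwrite('pics/crop1.png',cv2.resize(im,None,fx=4,fy=4,interpolation=cv2.INTER_CUBIC))
# board height, boxes
for u,v in[(313,178),(367,191),(220,270),(330,230),(340,210),(252,218),(268,240),(230,229),(125,175),(102,250),(411,365)]:
    print((u,v),np.round(W[v,u],3))
print('x profile u=300', [(v,np.round(W[v,300],3).tolist()) for v in range(195,225,6)])
E
```

```text
(313, 178) [ 0.691 -0.032  0.004]
(367, 191) [ 0.644 -0.208  0.041]
(220, 270) [ 0.381  0.26  -0.01 ]
(330, 230) [ 0.52  -0.092 -0.002]
(340, 210) [ 0.586 -0.123  0.004]
(252, 218) [0.538 0.145 0.112]
(268, 240) [0.467 0.086 0.17 ]
(230, 229) [0.502 0.209 0.116]
(125, 175) [ 0.686  0.601 -0.001]
(102, 250) [0.433 0.646 0.009]
(411, 365) [ 0.106 -0.354 -0.005]
x profile u=300 [(195, [0.633, 0.009, -0.001]), (201, [0.613, 0.009, -0.002]), (207, [0.593, 0.008, 0.003]), (213, [0.573, 0.007, 0.003]), (219, [0.554, 0.006, -0.002])]
```

View pics/crop1.png

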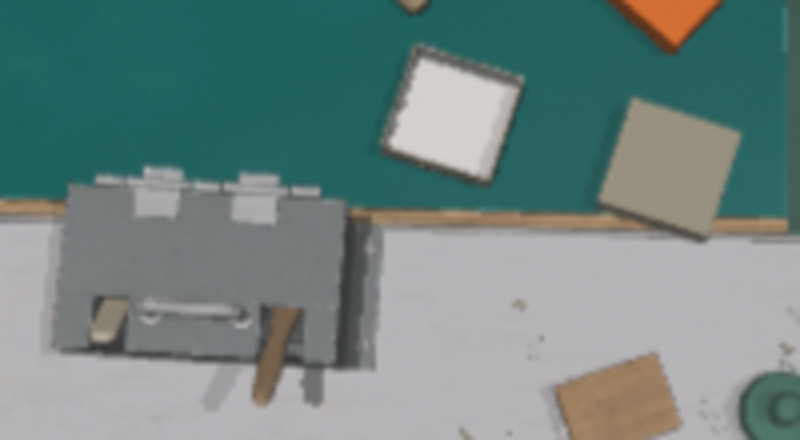

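The crop confirms the open white-lined box, full-frame centre about (313,178), beside the plain grey inverted one at (367,192). The bar runs (236,227)–(261,229), the brush handle (272,228)–(266,250), and the folder is at (227,230). Next I'll fit the keeper pose from depth.

```bash
python3 - <<'E'
from h import *
for n in('top','side'):
    c=ld(n); W=cloud(c)
    m=(W[...,2]>.104)&(W[...,2]<.122)&(W[...,0]>.4)&(W[...,0]<.68)&(W[...,1]>-.02)&(W[...,1]<.31)
    P=W[m][:,:2]; r=cv2.minAreaRect((P*1000).astype(np.float32)); print(n,m.sum(),r, 'zmed',np.median(W[m][:,2]))
    mb=(W[...,2]>.140)&(W[...,2]<.165)&(W[...,0]>.42)&(W[...,0]<.6)&(W[...,1]>.1)&(W[...,1]<.21)
    P=W[mb]; print('bar',mb.sum(),P.mean(0) if len(P) else '')
    mh=(W[...,2]>.125)&(W[...,0]>.38)&(W[...,0]<.6)&(W[...,1]>.03)&(W[...,1]<.12)
    P=W[mh]; print('handle',mh.sum(), P.mean(0) if len(P) else '', P.min(0),P.max(0))
    print(np.round(P[np.argsort(P[:,2])][::max(1,len(P)//12)],3).tolist())
c=ld('top')
# bar pixels & box rim pixels by ray-plane
def ray(c,u,v,z):
    a=world(c,u,v,1.0); o=-c['R'].T@c['t']; return o+(a-o)*((z-o[2])/(a[:,2]-o[2]))[:,None]
print(ray(c,[237,260.7],[227,228.8],.156))
b=np.array([(415,45),(522,75),(490,183),(383,150)])/4+[200,150]-.375
q=ray(c,b[:,0],b[:,1],.038);print(q,q.mean(0))
b=np.array([(632,97),(741,132),(708,238),(600,203)])/4+[200,150]-.375
q=ray(c,b[:,0],b[:,1],.038);print(q.mean(0))
E
```

```text
top 2763 ((546.1227416992188, 152.72515869140625), (215.74119567871094, 141.92144775390625), 88.42591857910156) zmed 0.112093711479413
bar 91 [0.5054138  0.15213608 0.15331269]
handle 113 [0.46598282 0.09137586 0.16735133] [0.43389455 0.08118596 0.12662538] [0.50756808 0.11970038 0.20309056]
[[0.492, 0.087, 0.127], [0.491, 0.092, 0.132], [0.502, 0.115, 0.141], [0.481, 0.093, 0.148], [0.474, 0.094, 0.154], [0.474, 0.085, 0.16], [0.465, 0.087, 0.167], [0.464, 0.094, 0.173], [0.458, 0.085, 0.18], [0.449, 0.098, 0.185], [0.451, 0.094, 0.191], [0.437, 0.096, 0.197], [0.448, 0.093, 0.2]]
side 975 ((544.7376708984375, 150.175048828125), (226.2318878173828, 143.03970336914062), 89.13201141357422) zmed 0.11256439894930363
bar 39 [0.50375872 0.14587833 0.15403503]
handle 83 [0.47158117 0.09017553 0.16076028] [0.43561296 0.07326069 0.12553594] [0.50903372 0.11962494 0.20180843]
[[0.503, 0.107, 0.126], [0.505, 0.113, 0.131], [0.479, 0.084, 0.136], [0.482, 0.09, 0.14], [0.474, 0.079, 0.146], [0.503, 0.115, 0.15], [0.507, 0.115, 0.154], [0.473, 0.085, 0.157], [0.456, 0.078, 0.168], [0.462, 0.083, 0.172], [0.453, 0.079, 0.178], [0.446, 0.083, 0.182], [0.448, 0.085, 0.19], [0.436, 0.083, 0.195]]
[[0.5039115  0.18060941 0.156     ]
 [0.50058467 0.11098029 0.156     ]]
[[ 7.39434721e-01  1.16866009e-04  3.80000000e-02]
 [ 7.16536757e-01 -8.76258577e-02  3.80000000e-02]
 [ 6.26667817e-01 -6.40976224e-02  3.80000000e-02]
 [ 6.51440544e-01  2.28459157e-02  3.80000000e-02]] [ 0.68351996 -0.03219017  0.038     ]
[ 0.64343917 -0.20855876  0.038     ]
```

step_arm:
  targets:
    - [1,[0,0,60],[0,0,-0.1]]
    - [1,[30,-50,120],[0,0,-0.25]]
    - [1,[60,-95,160],[0,0,-0.4]]
    - [1,[85,-140,165],[0,0,-0.55]]
    - [1,[110,-185,165],[0,0,-0.7]]
    - [1,[135,-230,165],[0,0,-0.85]]
    - [1,[160,-275,165],[0,0,-1.0]]
    - [1,[185,-320,165],[0,0,-1.15]]
  force: 25

```text
time: 0.9
ee_pos: [0.3791, 0.2312, 0.3948]
tcp_rot: [180.0, -0.0, 90.1]
wrist_force: [1.5, 0.7, 0.3]
opening: 0.0857
grasp_force: 0.0
```

step_arm:
  targets:
    - [0.7,[25,-35,0],[0,0,-0.04]]
    - [0.6,[35,-37,0],[0,0,-0.04]]
    - [0.6,[35,-37,0],[0,0,-0.04]]
    - [0.6,[35,-37,0],[0,0,-0.04]]

```text
time: 1.3
ee_pos: [0.4133, 0.1965, 0.3943]
tcp_rot: [-179.9, 0.0, 88.1]
wrist_force: [-0.1, 0.6, -0.2]
opening: 0.0509
grasp_force: 0.0
```

```bash
python3 - <<'E'
from h import *
o=bot.get_obs(); print(o['time'],o['q'],o['ee_pos'],o['tcp_rot'],o['opening'],o['qd'].max())
im=snap('wrist'); c=ld('wrist'); print(c['K'],-c['R'].T@c['t'],c['R'])
cv2.imwrite('pics/w1.png',im[...,::-1])
E
```

```text
1.3 [ 2.54183647e+01 -2.01385914e-01  2.37341823e+01  1.13987792e+02
  1.78972348e-02  1.17277078e+02] [0.41332867 0.19652383 0.39427494] [-1.79945381e+02  8.02671559e-03  8.81412822e+01] 0.05088719635405733 1.293084758425879
[[347.67250622   0.         318.89872695]
 [  0.         347.67250622 199.50179456]
 [  0.           0.           1.        ]] [0.41612446 0.27552644 0.53744132] [[ 9.99495135e-01 -3.17721701e-02  6.66419615e-05]
 [-3.02233631e-02 -9.50121373e-01  3.10412507e-01]
 [-9.79916101e-03 -3.10257804e-01 -9.50601952e-01]]
```

View pics/w1.png

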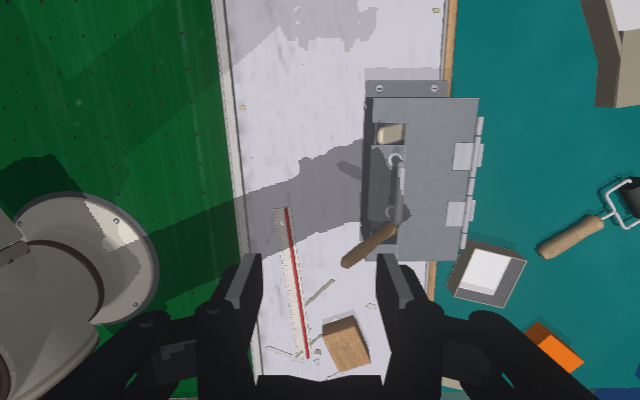

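The wrist view shows the cover with corners (374,98), (478,98), (462,261) and (366,258). The bar runs (398,160)–(397,212), the handle (397,228)–(345,265), and the folder is at (390,132). I'll enlarge that area for precision.

```bash
python3 - <<'E'
from h import *
c=ld('wrist'); W=cloud(c)
cv2.imwrite('pics/crop2.png',cv2.resize(c['im'][90:275,335:495,::-1],None,fx=4,fy=4,interpolation=cv2.INTER_CUBIC)[:600*2:1][:740])if 0 else cv2.imwrite('pics/crop2.png',cv2.resize(c['im'][90:275,335:495,::-1],None,fx=3.2,fy=3.2,interpolation=cv2.INTER_CUBIC))
m=(abs(W[...,2]-.1125)<.006)&(W[...,0]>.4)&(W[...,0]<.68)&(W[...,1]>-.02)&(W[...,1]<.31)
P=W[m]; print(m.sum(),cv2.minAreaRect((P[:,:2]*1000).astype(np.float32)),np.median(P[:,2]))
mb=(W[...,2]>.145)&(W[...,2]<.165)&(W[...,0]>.485)&(W[...,0]<.53)&(W[...,1]>.1)&(W[...,1]<.21)
P=W[mb]; print('bar',mb.sum(),P.mean(0),P.min(0),P.max(0),np.polyfit(P[:,1],P[:,0],1))
mh=(W[...,2]>.125)&(W[...,0]>.38)&(W[...,0]<.6)&(W[...,1]>.03)&(W[...,1]<.105)
P=W[mh]; u,s,v=np.linalg.svd(P-P.mean(0)); print('handle',mh.sum(),P.mean(0),v,s,P[P[:,2].argmax()])
E
```

```text
14938 ((540.6241455078125, 151.9123077392578), (212.571533203125, 133.06918334960938), 88.07711029052734) 0.11332950859412604
bar 558 [0.50438904 0.15612038 0.15496749] [0.49918545 0.11564121 0.14507381] [0.51094918 0.19202192 0.15848247] [0.03538258 0.4988651 ]
handle 653 [0.46044875 0.09292875 0.17043714] [[-0.59455881  0.00735987  0.80401844]
 [-0.34485199  0.9009835  -0.26326003]
 [ 0.7263449   0.43379093  0.53314961]] [0.68835665 0.11244612 0.05574968] [0.43854451 0.08779895 0.20120902]
```

View pics/crop2.png

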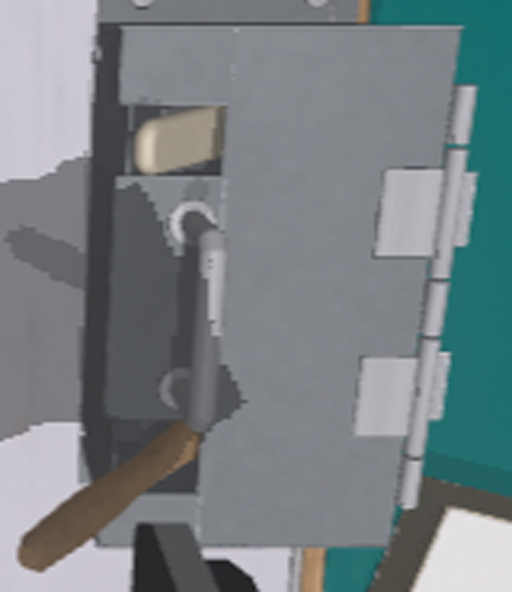

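step_arm:
  targets:
    - [0.5,[40,-20,-30],[0,0,0]]
    - [0.5,[80,-38,-60],[0,0,0]]
    - [0.5,[91,-42,-100],[0,0,0]]
    - [0.5,[91,-42,-145],[0,0,0]]
    - [0.5,[91,-42,-185],[0,0,0]]
    - [0.5,[91,-42,-215],[0,0,0]]
    - [0.5,[91,-42,-240],[0,0,0]]
    - [0.5,[91,-42,-257],[0,0,0]]

```text
time: 2.15
ee_pos: [0.5031, 0.1554, 0.1355]
tcp_rot: [-179.9, 0.0, 88.3]
wrist_force: [0.8, -0.1, -0.3]
opening: 0.0428
grasp_force: 0.0
```

step_arm:
  targets:
    - [0.3,[0,0,0],[0,0,0]]
    - [0.0,[0,0,0],[0,0,0]]
    - [0,[0,0,0],[0,0,0]]
    - [0,[0,0,0],[0,0,0]]
    - [0,[0,0,0],[0,0,0]]
  force: 25

```text
time: 2.65
ee_pos: [0.5052, 0.1549, 0.1387]
tcp_rot: [179.9, -0.1, 88.1]
wrist_force: [2.8, 5.2, -0.4]
opening: 0.0089
grasp_force: 26.4
```

step_arm:
  targets:
    - [0,[6,0,12.5],[0,0,0]]
    - [0,[13,-0.5,24],[0,0,0]]
    - [0,[22,-1,34.5],[0,0,0]]
    - [0,[32,-1,44],[0,0,0]]
    - [0,[43,-1.5,52],[0.001,0.02,0]]
    - [0,[55,-2,58],[0.002,0.052,0]]
    - [0,[67.5,-2.5,63],[0.003,0.087,0]]
    - [0,[80.5,-3,66],[0.004,0.122,0]]

```text
time: 3.45
ee_pos: [0.5849, 0.1521, 0.206]
tcp_rot: [-173.0, -0.1, 88.2]
wrist_force: [-3.5, 6.8, 3.0]
opening: 0.0085
grasp_force: 25.7
```

```bash
python3 - <<'E'
from h import *
im=snap('side'); cv2.imwrite('pics/s2.png',cv2.resize(im[120:260,200:400,::-1],None,fx=4,fy=4))
E
```

```text
(no output)
```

View pics/s2.png

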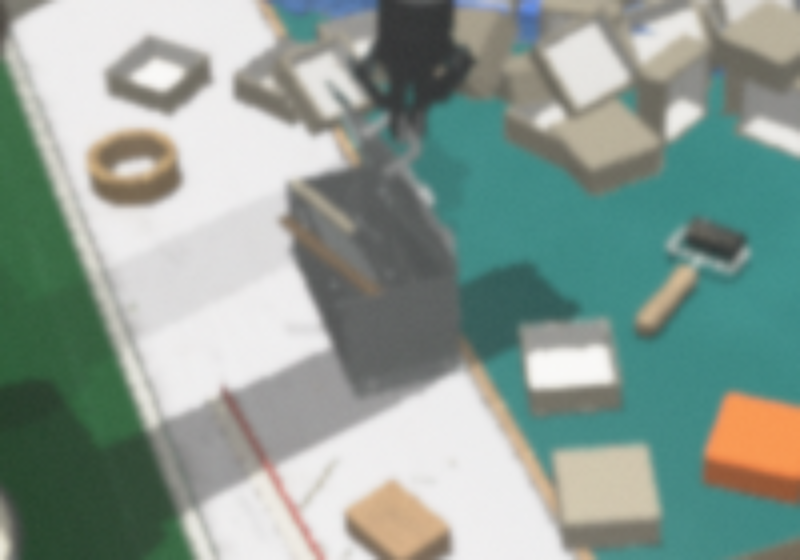

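The cover is lifting with the bar held near (410,140), and the brush handle (290,222) and folder haven't moved. I'll carry on past upright.

step_arm:
  targets:
    - [0,[13,-0.5,1.5],[0.001,0.035,0]]
    - [0,[26.5,-1,1],[0.002,0.07,0]]
    - [0,[39.5,-1.5,-1.5],[0.004,0.113,0]]
    - [0,[52,-2,-5.5],[0.005,0.157,0]]
    - [0,[61.5,-2,-10],[0.006,0.192,0]]
    - [0,[69,-2.5,-14],[0.008,0.227,0]]
    - [0,[69,-2.5,-14],[0.008,0.227,0]]

```text
time: 4.2
ee_pos: [0.6559, 0.1488, 0.1873]
tcp_rot: [-159.9, -0.1, 88.1]
wrist_force: [-1.4, 2.5, -3.3]
opening: 0.0088
grasp_force: 28.3
```

```bash
python3 - <<'E'
from h import *
o=bot.get_obs(); print(o['q'],o['ee_pos'],o['tcp_rot'])
im=snap('side'); cv2.imwrite('pics/s3.png',cv2.resize(im[120:260,200:400,::-1],None,fx=4,fy=4))
E
```

```text
[ 10.90564443  49.87159318  63.82971247 123.56940496   4.43079287
 102.05016024] [0.65587433 0.14879109 0.18733622] [-1.59913745e+02 -6.30025535e-02  8.80781756e+01]
```

View pics/s3.png

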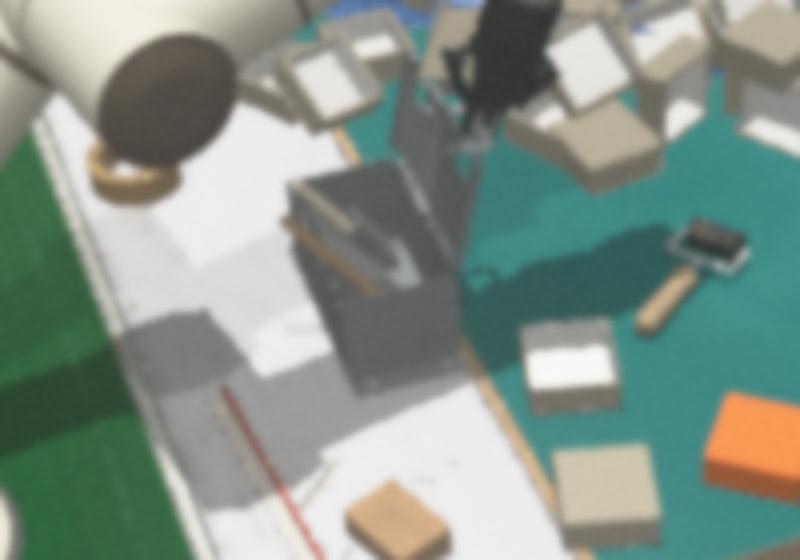

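The cover stands past upright, with its sheet at about (430,180) and the bar still in the fingers. The brush and folder are in place. I'll release and retract upward.

step_arm:
  targets:
    - [0.28,[0,0,0],[0,0,0]]
    - [0.28,[0,0,0],[0,0,0]]
    - [0.28,[3,0,4],[0,0,0]]
    - [0.28,[8,0,20],[0,0,0]]
    - [0.28,[14,0,40],[0,0,0]]
    - [0.28,[18,0,65],[0,0,0]]
    - [0.28,[18,0,95],[0,0,0]]
    - [0.28,[18,0,130],[0,0,0]]

```text
time: 5.05
ee_pos: [0.629, 0.1413, 0.2765]
tcp_rot: [-162.5, -0.6, 87.9]
wrist_force: [0.0, 0.1, 0.9]
opening: 0.0241
grasp_force: 0.0
```

```bash
python3 - <<'E'
from h import *
o=bot.get_obs(); print(o['time'],o['q'],o['ee_pos'],o['tcp_rot'],o['opening'])
for n in('top','side'):
    snap(n); c=ld(n); W=cloud(c)
    m=(W[...,2]>.14)&(W[...,2]<.25)&(W[...,0]>.57)&(W[...,0]<.66)&(W[...,1]>.02)&(W[...,1]<.27)
    P=W[m]; print(n,len(P)); 
    for z in(.16,.18,.2,.22,.235):
        s=P[abs(P[:,2]-z)<.01]; print(z,len(s),np.median(s[:,0]) if len(s) else '')
    mh=(W[...,2]>.12)&(W[...,0]>.38)&(W[...,0]<.55)&(W[...,1]>.03)&(W[...,1]<.125)
    P=W[mh]; print('handle',len(P),P.mean(0) if len(P) else '', P[P[:,2].argmax()] if len(P) else '')
E
```

```text
5.05 [ 10.71417579  47.16284538  70.76456462 130.52212191   4.40140001
 102.04895531] [0.62900537 0.14127292 0.27651723] [-162.54384517   -0.63308728   87.91304263] 0.024148854402946604
top 227
0.16 49 0.6110182830160115
0.18 54 0.6162549607814838
0.2 46 0.6210862502701475
0.22 25 0.6256553846756302
0.235 30 0.6294392871306247
handle 4388 [0.46673359 0.07696264 0.58823093] [0.54880699 0.10485948 0.64400114]
side 546
0.16 116 0.6143646400400342
0.18 109 0.6195781543021028
0.2 119 0.6248870606272033
0.22 96 0.6301608135771025
0.235 72 0.6321999123377422
handle 1682 [0.47719094 0.05910064 0.56171304] [0.54953575 0.09974498 0.64834878]
```

step_arm:
  targets:
    - [0.6,[-30,0,40],[0,-0.1,0]]
    - [0.6,[-60,-5,70],[0.004,-0.2,0]]
    - [0.6,[-100,-15,80],[0.008,-0.3,0]]
    - [0.6,[-140,-25,80],[0.01,-0.349,0]]
    - [0.6,[-180,-40,80],[0.01,-0.349,0]]
    - [0.6,[-180,-40,80],[0.01,-0.349,0]]
    - [0.6,[-180,-40,80],[0.01,-0.349,0]]

```text
time: 5.85
ee_pos: [0.445, 0.1004, 0.3549]
tcp_rot: [177.6, -1.8, 88.4]
wrist_force: [0.5, 0.6, 0.8]
opening: 0.051
grasp_force: 0.0
```

```bash
python3 - <<'E'
from h import *
from scipy.optimize import least_squares as ls
o=bot.get_obs(); print(o['time'],o['q'],o['ee_pos'],o['tcp_rot'],o['opening'])
r=np.radians
D=[(4.979,10.078,95.1,.5503,.231),(-.2,23.734,113.99,.4577,.3943),(49.87,63.83,123.57,.6725,.1873),(47.16,70.76,130.52,.6447,.2765),
 (o['q'][1],o['q'][2],o['q'][3],np.hypot(*o['ee_pos'][:2]),o['ee_pos'][2])]
def fk(p,j2,j3,j4):
    L1,L2,a,h,d,b=p; e=r(j3-j2); l=r(j4-j3+j2-90)
    return np.array([a+L1*np.sin(r(j2))+L2*np.cos(e)-b*np.sin(e)-d*np.sin(l), h+L1*np.cos(r(j2))+L2*np.sin(e)+b*np.cos(e)-d*np.cos(l)])
f=lambda p:np.concatenate([fk(p,*x[:3])-x[3:] for x in D])
s=ls(f,[.42,.42,0,.15,.3,0]); print(s.x,np.round(s.fun*1000,1))
for R,z,l in[(.47,.127,20),(.48,.2,20),(.47,.127,10),(.39,.26,20),(.39,.26,10),(.38,.26,0)]:
    t=ls(lambda q:np.append(fk(s.x,*q)-[R,z],(q[2]-q[1]+q[0]-90-l)/57),[10,20,100]); print(R,z,l,t.x.round(1),t.cost)
E
```

```text
5.85 [ 11.94835299  -5.79485145  13.52646045 106.52974613   1.22104107
 103.66466593] [0.44498516 0.10037308 0.35494704] [177.57463535  -1.84451609  88.35248881] 0.05103119927040912
[ 0.41675993  0.51999837 -0.00066085  0.15310406  0.42012666  0.03685114] [-0.1  0.1  0.1  0.1  0.2 -0.1 -0.3 -0.   0.1 -0. ]
0.47 0.127 20 [ 13.1   4.9 101.8] 4.7159424562986325e-14
0.48 0.2 20 [ 14.5  14.7 110.2] 8.05044638499062e-14
0.47 0.127 10 [ 3.2 -4.  92.8] 1.277941729499688e-13
0.39 0.26 20 [  2.8   8.1 115.4] 7.788990963307581e-14
0.39 0.26 10 [ -6.4   1.3 107.7] 2.536790758872935e-16
0.38 0.26 0 [-17.4  -7.1 100.3] 1.5524084202055335e-21
```

```bash
cat >> h.py <<'E'
yaw=np.radians(-1.95); kx=np.array([np.cos(yaw),np.sin(yaw),0]); ky=np.array([-np.sin(yaw),np.cos(yaw),0])
def Rt(lean): return Rn.from_rotvec(np.radians(lean)*ky)*Rn.from_euler('xyz',[180,0,178.05],degrees=True)
def now(): o=bot.get_obs(); return np.array(o['ee_pos']),Rn.from_euler('xyz',o['tcp_rot'],degrees=True)
def to(p,Rg):
    p0,R0=now(); print('shift mm',np.round((p-p0)*1000,1),'rotvec',np.round((Rg*R0.inv()).as_rotvec(),3))
E
python3 - <<'E'
from h import *
G=np.array([.471,.091,.145]); tz=Rt(20).as_matrix()[:,2]; print(tz)
to(G+tz*(.016-.1),Rt(20))
to(G+tz*(.016-.1),Rt(0))
E
```

```text
[-0.34182208  0.01163804 -0.93969262]
shift mm [  54.7  -10.4 -131. ] rotvec [0.225 0.275 1.559]
shift mm [  54.7  -10.4 -131. ] rotvec [-0.058  0.01   1.566]
```

step_arm:
  targets:
    - [0.6,[7,-1,-5],[0.02,0.024,0.137]]
    - [0.6,[14,-3,-10],[0.04,0.048,0.273]]
    - [0.6,[21,-4,-15],[0.06,0.072,0.409]]
    - [0.6,[28,-5,-20],[0.08,0.096,0.546]]
    - [0.6,[35,-6,-25],[0.1,0.12,0.682]]
    - [0.6,[42,-8,-30],[0.12,0.145,0.818]]
    - [0.6,[49,-9,-35],[0.14,0.169,0.955]]
    - [0.6,[55,-10,-40],[0.158,0.193,1.091]]

```text
time: 6.65
ee_pos: [0.5055, 0.0913, 0.3116]
tcp_rot: [-177.2, -14.6, 150.7]
wrist_force: [-0.8, 0.1, 0.0]
opening: 0.0511
grasp_force: 0.0
```

```bash
python3 - <<'E'
from h import *
G=np.array([.471,.091,.145]); tz=Rt(20).as_matrix()[:,2]
to(G+tz*(.016-.1),Rt(20))
E
```

```text
shift mm [ -5.8  -1.3 -87.7] rotvec [0.071 0.079 0.462]
```

step_arm:
  targets:
    - [0.6,[-1,0,-15],[0.018,0.02,0.116]]
    - [0.6,[-3,-1,-30],[0.036,0.04,0.231]]
    - [0.6,[-5,-1,-50],[0.053,0.059,0.347]]
    - [0.6,[-6,-1,-70],[0.071,0.079,0.462]]
    - [0.6,[-6,-1,-70],[0.071,0.079,0.462]]
    - [0.6,[-6,-1,-70],[0.071,0.079,0.462]]

```text
time: 7.25
ee_pos: [0.4989, 0.0906, 0.2424]
tcp_rot: [-179.9, -19.9, 177.6]
wrist_force: [0.5, -0.1, 1.0]
opening: 0.0513
grasp_force: 0.0
```

```bash
python3 - <<'E'
from h import *
print(now()[0],bot.get_obs()['tcp_rot'])
im=snap('wrist'); cv2.imwrite('pics/w2.png',im[...,::-1]); c=ld('wrist'); W=cloud(c)
im=c['im'].astype(int)
br=(im[...,0]-im[...,2]>25)
m=br&(W[...,2]>.115)&(W[...,2]<.21)&(W[...,0]>.4)&(W[...,0]<.53)&(W[...,1]>.05)&(W[...,1]<.13)
P=W[m]; print(len(P))
for z in np.arange(.12,.205,.01):
    s=P[abs(P[:,2]-z)<.004]
    if len(s): print(round(z,3),len(s),s.mean(0).round(4),s.min(0).round(4),s.max(0).round(4))
v,u=np.where(m); print(u.min(),u.max(),v.min(),v.max())
G=np.array([.471,.091,.145]); tz=Rt(20).as_matrix()[:,2]
to(G+tz*.016,Rt(20))
E
```

```text
[0.49890823 0.09062936 0.2423975 ] [-179.94568617  -19.9245488   177.57308706]
2037
0.12 108 [0.498  0.0882 0.1199] [0.4943 0.081  0.116 ] [0.502  0.0951 0.1238]
0.13 100 [0.491  0.0883 0.13  ] [0.4873 0.0824 0.126 ] [0.4946 0.0944 0.1339]
0.14 111 [0.4842 0.0886 0.1402] [0.4796 0.0822 0.136 ] [0.4885 0.0953 0.1439]
0.15 134 [0.4773 0.0893 0.1501] [0.4727 0.0822 0.146 ] [0.4807 0.0962 0.1539]
0.16 173 [0.4706 0.0892 0.16  ] [0.4658 0.0817 0.156 ] [0.4746 0.097  0.1639]
0.17 210 [0.4634 0.0895 0.1702] [0.4581 0.0814 0.1661] [0.4675 0.0978 0.174 ]
0.18 248 [0.4561 0.0897 0.1801] [0.4498 0.082  0.176 ] [0.4605 0.0973 0.184 ]
0.19 254 [0.4488 0.0899 0.19  ] [0.4423 0.0827 0.1861] [0.4532 0.0967 0.194 ]
0.2 335 [0.4399 0.09   0.1984] [0.4334 0.084  0.196 ] [0.4461 0.0962 0.2022]
304 328 145 246
shift mm [ -33.5    0.6 -113.3] rotvec [0.001 0.003 0.008]
```

View pics/w2.png

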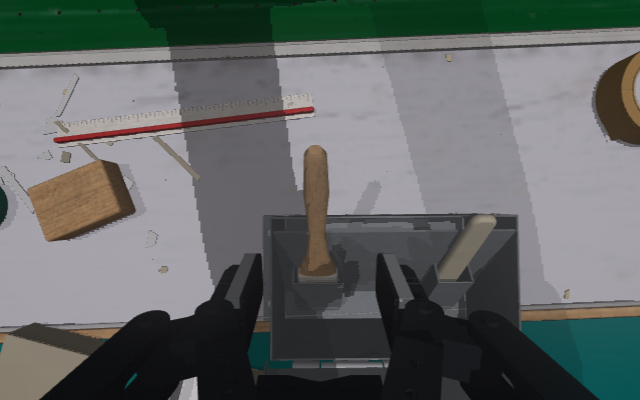

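The handle is at (316,145)–(317,275), centred between the fingers. The folder is at (470,245), undisturbed. I'll descend and grip.

step_arm:
  targets:
    - [0.6,[5,-1,-10],[0,0.003,0.008]]
    - [0.6,[-1,-1,-30],[0,0.003,0.008]]
    - [0.6,[-9,-1.5,-52],[0,0.003,0.008]]
    - [0.6,[-17,-1.5,-74],[0,0.003,0.008]]
    - [0.6,[-25,-1.5,-95],[0,0.003,0.008]]
    - [0.6,[-31.5,-1.5,-112],[0,0.003,0.008]]
    - [0.6,[-31.5,-1.5,-112],[0,0.003,0.008]]

```text
time: 8.0
ee_pos: [0.4665, 0.0887, 0.129]
tcp_rot: [-180.0, -20.2, 178.1]
wrist_force: [-0.5, 0.4, 0.3]
opening: 0.0513
grasp_force: 0.0
```

step_arm:
  targets:
    - [0.3,[0,0,0],[0,0,0]]
    - [0.1,[0,0,0],[0,0,0]]
    - [0,[0,0,0],[0,0,0]]
    - [0,[0,0,0],[0,0,0]]
    - [0,[0,0,0],[0,0,0]]
  force: 40

```text
time: 8.5
ee_pos: [0.4681, 0.089, 0.1315]
tcp_rot: [180.0, -19.9, 178.2]
wrist_force: [0.9, 0.3, 7.4]
opening: 0.0216
grasp_force: 39.1
```

step_arm:
  targets:
    - [0,[-5.7,0.2,8.2],[0,0,0]]
    - [0,[-14.3,0.5,20.5],[0,0,0]]
    - [0,[-25.8,0.9,36.9],[0,0,0]]
    - [0,[-37.3,1.3,53.2],[0,0,0]]
    - [0,[-48.8,1.7,69.6],[0,0,0]]
    - [0,[-63,2.1,90],[0,0,0]]
    - [0,[-77.5,2.6,110.6],[0,0,0]]
    - [0,[-92,3.1,131],[0,0,0]]

```text
time: 9.3
ee_pos: [0.3738, 0.0921, 0.2634]
tcp_rot: [180.0, -20.0, 178.2]
wrist_force: [0.1, -0.1, -0.1]
opening: 0.0214
grasp_force: 39.3
```

step_arm:
  targets:
    - [0,[0,0,10],[0,0,0]]
    - [0,[0,0,15],[0,0,0]]
    - [0,[0,0,15],[0,0,0]]
    - [0,[0,0,15],[0,0,0]]

```text
time: 9.7
ee_pos: [0.3756, 0.0921, 0.2756]
tcp_rot: [-180.0, -20.1, 178.2]
wrist_force: [0.1, 0.0, -0.4]
opening: 0.0212
grasp_force: 39.3
```

```bash
python3 - <<'E'
from h import *
p,R=now(); print(p,bot.get_obs()['tcp_rot'])
im=snap('side'); cv2.imwrite('pics/s4.png',cv2.resize(im[80:260,140:400,::-1],None,fx=3,fy=3))
Rg=Rt(-35); print('tool z final',Rg.as_matrix()[:,2])
B=np.array([.684,-.032]); grip=np.r_[B,.20]-.147*kx   # grip mid-thickness point, brush along kx
to(grip+.016*Rg.as_matrix()[:,2],Rg)
E
```

```text
[0.37564212 0.09206824 0.27556813] [-179.97153719  -20.12392187  178.20620189]
tool z final [ 0.57324428 -0.01951729 -0.81915204]
shift mm [ 170.7 -119.4  -88.6] rotvec [-0.031 -0.962 -0.002]
```

View pics/s4.png

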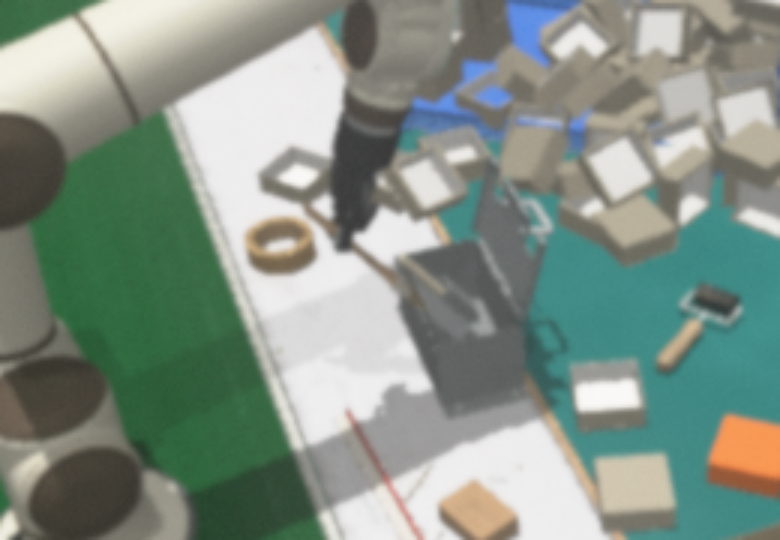

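The brush is out and held, spanning (310,208)–(415,300). The cover stays back at (510,230) and the folder is still in its pocket. I'll turn the brush level while moving sideways, clear of the keeper.

step_arm:
  targets:
    - [0,[0,-5,3],[-0.003,-0.09,0]]
    - [0,[0,-20,6],[-0.007,-0.22,0]]
    - [0,[0,-37,10],[-0.011,-0.35,0]]
    - [0,[0,-54,10],[-0.015,-0.48,0]]
    - [0,[0,-71,10],[-0.02,-0.61,-0.001]]
    - [0,[0,-88,10],[-0.024,-0.74,-0.001]]
    - [0,[0,-105,10],[-0.028,-0.86,-0.002]]
    - [0,[0,-119,10],[-0.031,-0.962,-0.002]]

```text
time: 10.55
ee_pos: [0.395, -0.0299, 0.292]
tcp_rot: [179.9, 33.5, 178.1]
wrist_force: [1.6, -0.0, 0.5]
opening: 0.021
grasp_force: 39.4
```

step_arm:
  targets:
    - [0,[10,0,-5],[0,0,0]]
    - [0,[35,0,-15],[0,0,0]]
    - [0,[62,0,-30],[0,0,0]]
    - [0,[90,0,-45],[0,0,0]]
    - [0,[118,0,-62],[0,0,0]]
    - [0,[143,0,-78],[0,0,0]]
    - [0,[162,0,-90],[0,0,0]]
    - [0,[171,0,-98],[0,0,0]]

```text
time: 11.35
ee_pos: [0.5669, -0.0285, 0.1946]
tcp_rot: [179.9, 33.4, 178.1]
wrist_force: [0.2, 0.4, -0.6]
opening: 0.0217
grasp_force: 39.4
```

step_arm:
  targets:
    - [0,[0,0,0],[0,0,0]]
    - [0,[0,0,0],[0,0,0]]
    - [0,[0,0,0],[0,0,0]]
    - [0,[0,0,0],[0,0,0]]
    - [0,[0,0,0],[0,0,0]]

```text
time: 11.85
ee_pos: [0.5662, -0.0295, 0.1984]
tcp_rot: [179.9, 33.7, 178.1]
wrist_force: [-1.1, 0.3, -0.6]
opening: 0.0213
grasp_force: 39.4
```

```bash
python3 - <<'E'
from h import *
p,R=now(); print(p,bot.get_obs()['tcp_rot'])
a=snap('top')[130:280,180:400,::-1]; cv2.imwrite('pics/t5.png',cv2.resize(a,None,fx=3.6,fy=3.6))
for n in('top','side'):
    if n=='side': snap(n)
    c=ld(n); W=cloud(c)
    m=(W[...,2]>.14)&(W[...,2]<.24)&(W[...,0]>.59)&(W[...,0]<.75)&(W[...,1]>-.09)&(W[...,1]<.015)
    P=W[m]; print(n,len(P)); 
    if len(P)>20:
        uu,s,v=np.linalg.svd(P-P.mean(0),full_matrices=False); print(P.mean(0),P.min(0),P.max(0),v[2],np.polyfit(P[:,0],P[:,2],1))
E
```

```text
[ 0.56624693 -0.02948002  0.19835195] [179.90241644  33.71668809 178.08584854]
top 478
[ 0.66428648 -0.0325516   0.21220999] [ 0.59005874 -0.05197817  0.20080748] [ 0.72259726 -0.01427419  0.22102236] [ 2.21092819e-02 -1.85495582e-04  9.99755543e-01] [-0.02197692  0.22680896]
side 221
[ 0.66425808 -0.03821544  0.21208675] [ 0.59089476 -0.06172637  0.20017507] [ 0.72646838 -0.01293688  0.22126684] [0.02538975 0.00508519 0.99966469] [-0.02505534  0.22872996]
```

View pics/t5.png

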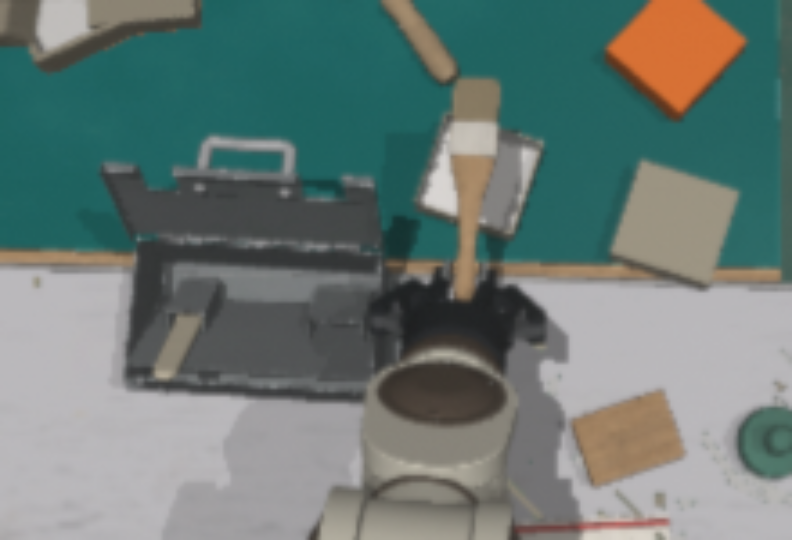

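The brush is level within about 2°. Its bristle tip is near x = 0.724, so the bristles point is about 25 mm past the box middle. I'll shift it back.

step_arm:
  targets:
    - [0,[-8,0,0],[0,0,0]]
    - [0,[-16,1,0],[0,0,0]]
    - [0,[-24,1,0],[0,0,0]]
    - [0,[-24,1,0],[0,0,0]]
    - [0,[-24,1,0],[0,0,0]]
    - [0,[-24,1,0],[0,0,0]]
    - [0,[-24,1,0],[0,0,0]]
    - [0,[-24,1,0],[0,0,0]]

```text
time: 12.75
ee_pos: [0.5425, -0.0284, 0.1973]
tcp_rot: [179.9, 33.6, 178.1]
wrist_force: [0.4, -0.9, -0.6]
opening: 0.0215
grasp_force: 39.4
```

```bash
python3 - <<'E'
from h import *
o=bot.get_obs(); print(o['ee_pos'],o['grasp_force'],abs(o['qd']).max())
for n in('top','side'):
    snap(n); c=ld(n); W=cloud(c)
    m=(W[...,2]>.14)&(W[...,2]<.24)&(W[...,0]>.59)&(W[...,0]<.75)&(W[...,1]>-.09)&(W[...,1]<.015)
    P=W[m]; print(n,P.min(0),P.max(0),P[P[:,0]>P[:,0].max()-.03].mean(0))
print(bot.job_done())
E
```

```text
[ 0.54247074 -0.02843127  0.19728149] 39.42989182221936 0.11649860939248544
top [ 0.59065955 -0.0513749   0.20203227] [ 0.69899443 -0.0122611   0.21935372] [ 0.68335815 -0.03198719  0.20932023]
side [ 0.59003506 -0.05702858  0.20068493] [ 0.69998747 -0.01088938  0.22016781] [ 0.68428471 -0.03686631  0.20881202]
the job is handed in; nothing more can be done
None
```

I handed the job in at about 13 s, with the cover back on its stop and the brush held level and still. By my last camera measurement, its bristles were about 20 cm up and within a few mm of the open box's middle; the hand-in returned no verdict.

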